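# Close the till after a sale

### The arm

A 6-joint arm with a two-finger parallel gripper is mounted at the origin on the work surface. World frame = base frame: x ahead of the robot, y to its left, z up, the work surface at z = 0. Lengths are in m, angles in rad, forces in N, time in s.
With the tool pointing down it reaches from about 0.35 to 0.775 m from the base axis. Payload 7.3 kg.
Tool frame: the origin (TCP) lies at the very end of the fingers, on their centre line; the grasp point (between the pads) lies 19 mm behind it (robot.pinch_z is the distance from the TCP to the grasp point, in m); z points along the fingers, y is the line along which they close (so a half turn about z gives the same grasp; the last joint's range is limited). The gripper opens to 92 mm and grips with 3 to 60 N. Pads are 19 mm wide; open, the fingers measure 130 mm over their backs; the gripper's body (75 mm by 190 mm) begins 47 mm behind the grasp point.
Start: joints at [-1.394, 0.342, 1.524, -0, 1.275, -0.146], TCP at [0.167, -0.498, 0.227] pointing down, gripper open.
Joint ranges: [-2.53, 2.53], [-0.77, 2.02], [0.04, 2.7], [-1, 4.14], [0.28, 2.66], [-3.11, 3.11]. Speed limits (rad/s): [2.57, 2.57, 3.14, 3.14, 3.14, 3.14].

### API

Orientations are given as [roll, pitch, yaw] about the fixed x, y, z axes, in that order (R = Rz(yaw) Ry(pitch) Rx(roll)).
In Python, from cell import robot gives the robot as it stands.
- The arm moves only by the tool move_arm, never from a script. Its argument "motion" is a list of rows, each a list of 6 numbers: the shift along the tool's x, y, z in units of 0.1 m (1.0 is 0.1 m), then the turn, a rotation vector about the tool's x, y, z in units of pi rad (1.0 is pi rad). In form: [[dx, dy, dz, rx, ry, rz], ...]. A call has 1 to 12 rows; each row is the pose to reach, as a shift and turn from the pose commanded when the call began, along the tool's axes at that moment, turning the shorter way round; what a row does not reach only later rows make up. A row lasts 1/8 s, in which the tool goes at most 62.5 mm and 10.7 degrees, less where a joint would pass 70% of its speed; a pose out of reach is approached as far as the arm can. A call with a number of a shift or a turn outside -1 to 1 is refused whole. A call with a gripper value outside its range is refused whole. "fingers" is the opening, from -1 (shut) to 1 (fully open), set as the call begins (left out, the last holds). The fingers move at their own pace and stop on an object; "newtons" is the grip in N (left out, the last holds). Time passes only in rows, so rows that repeat a pose let the fingers close. It gives the time, the measured TCP pose, the force, the opening and the grip force at its end, in the units of the state.
- robot.observe(): the state, without advancing time (a new reading comes with each control period).
- robot.read_camera(name): name is "scene" or "top" or "wrist"; returns a dict with "image" (480x640x3 uint8, red, green, blue), "range_z" (480x640 float32, m along the optical axis (not along the pixel's ray), 0 where there is no reading), "vfov" (degrees; the focal length in pixels is half the picture's height over the tangent of half this angle, whatever the lens; pixels are square), "cx", "cy" (the principal point, pixels), "extrinsics" (4x4, takes a point from camera to world coordinates); the wrist camera has in their place "hand_eye" (4x4, takes a point from camera to tool coordinates, whose origin is the TCP and whose axes are the flange's). Camera axes: x right, y up, looking along -z (the intrinsics and any distortion apply to the point x, -y, -z); pixel columns grow to the right and rows downward; lengths in m; the calibration is good to about 2 mm. The wrist camera is an equidistant fisheye: a pixel r from the principal point sees the ray r / f radians off the axis. A picture is of the moment at which its call begins: read the wrist's pose just before it.
- robot.hand_in(): hands the job in; it is judged then, once.
The state is a dict: "time": time; "qpos": joint angles; "qvel": joint speeds; "joint_efforts": joint torques, N m; "tool_pos": TCP position; "tool_rot": TCP orientation; "contact_force": force on the tool from outside, world axes, zero at the start; "torque": the same for the moment, N m; "opening": finger opening in m; "grip_force": force on a finger pad.
Only numpy, scipy, OpenCV 4.12 (cv2) and the standard library are available. Lean on these libraries where they do the work, as an engineer would, in place of code of your own. Each camera call takes 0.05 s, during which the arm holds its last target. There are 200 camera calls.

### The job

Close the till: with your fingertips fold down the two note clips that stand raised in the open cash drawer until they lie down on the notes like the other two, then push the drawer fully shut by its front without slamming it. Press and push only: grip or force nothing, and leave everything else on the counter where it stands.

Things in the scene. Friction and masses are not known exactly. Their poses are not given: they have to be found in the camera images.
- till: steel cash till standing on the counter. Housing 340 mm deep (x), 330 mm wide (y), 100 mm high, top plate at z 0.100. Origin on the counter under the middle of the housing's open mouth; x points from the mouth into the housing (the way the drawer shuts), y along the mouth, z up. The drawer comes out of the mouth to -x
- drawer (a joint): how far the cash drawer has been pushed in, m: 0 fully out, 0.206 fully shut (front against the housing). Runs level along the till's x on rollers with about 3 N of friction and meets a rubber buffer at 0.206; stays where it is left; moving mass about 2.4 kg
- drawer_front (a point): centre of the outer face of the drawer's plain brushed steel front (326 mm wide, 78 mm high from 13 to 91 mm above the counter, 18 mm thick, no handle). When shut this point lies 18 mm in front of the mouth. Behind the front: a black tray with a row of five coin cups, then four note bays side by side (73 mm wide, 128 mm long), all walls reaching 70 mm above the counter
- clip_1 (a joint): angle of the note clip in the leftmost note bay as seen from the drawer's front (till's +y), rad: 0 down on the notes, 1.75 fully raised. Starts down, at 0. Stiff hinge (about 0.04 N m), stays where it is left; springs a little on the notes when pressed at 0
- clip_1_hinge (a point): hinge line of clip 1 at the rear of its bay, middle of the clip's width; 64 mm above the counter, axis along the till's y
- clip_1_tip (a point): free end of clip 1, mid-thickness: flat steel arm 85 mm long from the hinge and 3 mm thick, 13 mm wide, with a 24 x 24 mm paddle at the free end. At joint 0 the arm points to the drawer's front and slopes 0.2 rad down (free end 47 mm above the counter); raising swings the free end up and back towards the housing
- clip_2 (a joint): angle of the note clip in the second note bay from the left, rad: 0 down on the notes, 1.75 fully raised. Starts raised. Stiff hinge (about 0.04 N m), stays where it is left; springs a little on the notes when pressed at 0
- clip_2_hinge (a point): hinge line of clip 2 at the rear of its bay, middle of the clip's width; 64 mm above the counter, axis along the till's y
- clip_2_tip (a point): free end of clip 2, mid-thickness: flat steel arm 85 mm long from the hinge and 3 mm thick, 13 mm wide, with a 24 x 24 mm paddle at the free end. At joint 0 the arm points to the drawer's front and slopes 0.2 rad down (free end 47 mm above the counter); raising swings the free end up and back towards the housing
- clip_3 (a joint): angle of the note clip in the third note bay from the left, rad: 0 down on the notes, 1.75 fully raised. Starts down, at 0. Stiff hinge (about 0.04 N m), stays where it is left; springs a little on the notes when pressed at 0
- clip_3_hinge (a point): hinge line of clip 3 at the rear of its bay, middle of the clip's width; 64 mm above the counter, axis along the till's y
- clip_3_tip (a point): free end of clip 3, mid-thickness: flat steel arm 85 mm long from the hinge and 3 mm thick, 13 mm wide, with a 24 x 24 mm paddle at the free end. At joint 0 the arm points to the drawer's front and slopes 0.2 rad down (free end 47 mm above the counter); raising swings the free end up and back towards the housing
- clip_4 (a joint): angle of the note clip in the rightmost note bay (till's -y), rad: 0 down on the notes, 1.75 fully raised. Starts raised. Stiff hinge (about 0.04 N m), stays where it is left; springs a little on the notes when pressed at 0
- clip_4_hinge (a point): hinge line of clip 4 at the rear of its bay, middle of the clip's width; 64 mm above the counter, axis along the till's y
- clip_4_tip (a point): free end of clip 4, mid-thickness: flat steel arm 85 mm long from the hinge and 3 mm thick, 13 mm wide, with a 24 x 24 mm paddle at the free end. At joint 0 the arm points to the drawer's front and slopes 0.2 rad down (free end 47 mm above the counter); raising swings the free end up and back towards the housing
- tub: white tub with a dark band and a black lid, 94 mm across, 100 mm high. Loose bystander, origin at the centre of its underside
- tall_jar: round pink jar with a black lid, 68 mm across, 75 mm high. Loose bystander, origin at the centre of its underside
- low_jar: round green jar with a black lid, 66 mm across, 48 mm high. Loose bystander, origin at the centre of its underside
- stick_cup: paper cup of wooden sticks, 72 mm across, cup 85 mm and sticks about 135 mm high. Loose bystander, origin at the centre of its underside
- tin_front: flat aluminium tin, 52 mm across, 18 mm high, on the counter in front of the open drawer, to the left. Loose bystander, origin at the centre of its underside
- tin_side: flat aluminium tin, 52 mm across, 18 mm high, on the counter to the left of the open drawer. Loose bystander, origin at the centre of its underside
- card_reader: black card reader, 165 x 78 x 42 mm, on the counter in front of the open drawer, to the right. Loose bystander, origin at the centre of its underside

How it is judged:
On the way, in this order (a step that is already met when the one before it is completed fails the run):
1. all four note clips are down while the drawer is still out (value of joint each of clip_1, clip_2, clip_3, clip_4 below 0.12 rad and value of joint drawer below 0.05 m), for 0.2 s.
2. the drawer is fully shut (value of joint drawer above 0.202 m), for 0.3 s.
At the end, for the whole second after the job is handed in: The drawer is shut to within 4 mm and at rest, all four note clips are down (below 0.12 rad), and every jar, tub, cup, tin and the card reader is within 20 mm of where it stood (value of joint drawer above 0.202 m and velocity of joint drawer between -0.01 and 0.01 m/s and value of joint each of clip_1, clip_2, clip_3, clip_4 below 0.12 rad and distance of each of tub, tall_jar, low_jar, stick_cup, tin_front, tin_side, card_reader from where it was at the start of the episode below 0.02 m); the robot touches nothing.
It fails at once if the drawer is pushed in (past 0.06 m) while a note clip is still up (above 0.2 rad), so that the clip strikes the housing (value of joint drawer above 0.06 m and value of joint any of clip_1, clip_2, clip_3, clip_4 above 0.2 rad).
It fails at once if the drawer is slammed (closes faster than 0.45 m/s) (velocity of joint drawer above 0.45 m/s).
It fails at once if a clip or the drawer is gripped or forced (more than 36 N from the fingers) (contact force between the fingers and drawer above 36 N).
It fails at once if a bystander is lifted, carried or knocked (moved more than 30 mm) (distance of any of tub, tall_jar, low_jar, stick_cup, tin_front, tin_side, card_reader from where it was at the start of the episode above 0.03 m).
It also fails if it takes over 61 s, if anything falls off the work surface, if the arm or the gripper's body presses on something with over 40 N, if the wrist force passes 120 N, or if a joint passes its speed limit or range.

## Working session

There is one attempt and no reset: what is moved stays moved. The work goes in short steps, Python scripts to look and compute and a tool call to move; the robot and the scene stay as the last step left them, time stands still between calls to the robot, and variables do not carry over. Pictures are saved under pics/ and viewed, at most 10 in all, crops included, and the job is handed in when it is done.

Besides the shell and the picture viewer there is one more tool, called after "Call:" as name(argument=value, ...) on one line, values as JSON. move_arm: Moves the arm, as the interface text tells. Shifts and turns lie within -1 to 1; 1 stands for 0.1 m of shift or pi rad of turn. Its arguments: {"type":"object","properties":{"motion":{"type":"array"},"fingers":{"type":"number"},"newtons":{"type":"number"}},"required":["motion"]}

```bash
mkdir -p pics; cat > h.py <<'E'
import numpy as np, cv2
from cell import robot
def cloud(c):
    h,w=c["range_z"].shape; f=h/2/np.tan(np.radians(c["vfov"])/2)
    u,v=np.meshgrid(np.arange(w),np.arange(h)); z=c["range_z"]
    P=np.stack([(u-c["cx"])/f*z,-(v-c["cy"])/f*z,-z],-1)
    E=np.array(c["extrinsics"]); P=P@E[:3,:3].T+E[:3,3]; P[z==0]=np.nan
    return P
E
python3 - <<'E'
from h import *
for n in("scene","top"):
    c=robot.read_camera(n); cv2.imwrite(f"pics/{n}.png",c["image"][...,::-1]); np.save(n+".npy",cloud(c)); print(n,c["vfov"],c["extrinsics"],[k for k in c])
print(robot.observe())
E
```

```text
scene 50.21791038554989 [[-0.63696078 -0.64053381  0.42894918  0.98167382]
 [ 0.77088622 -0.52640846  0.35864826  0.39058442]
 [-0.00392386  0.55911589  0.82908023  0.95548311]
 [ 0.          0.          0.          1.        ]] ['image', 'range_z', 'vfov', 'cx', 'cy', 'extrinsics']
top 51.2062151773311 [[ 0.01657333  0.99002679 -0.13990098  0.41965109]
 [-0.9996196   0.01949127  0.01951274  0.02407223]
 [ 0.02204498  0.13952437  0.98997322  1.05840342]
 [ 0.          0.          0.          1.        ]] ['image', 'range_z', 'vfov', 'cx', 'cy', 'extrinsics']
{'time': 0.1, 'qpos': array([-1.39398806e+00,  3.42652762e-01,  1.52490872e+00, -1.98424682e-05,
        1.27539593e+00, -1.45988028e-01]), 'qvel': array([ 7.40695146e-05, -1.51676059e-03, -2.59166321e-03,  7.70802456e-04,
       -3.74093834e-04,  8.07771186e-04]), 'joint_efforts': array([ 1.73006312e-03, -4.32003951e+01, -2.44695979e+01,  7.19945692e-02,
        5.25556575e-02, -4.63798779e-05]), 'tool_pos': array([ 0.16649813, -0.49752245,  0.22611906]), 'tool_rot': array([-3.14023965e+00, -1.79758220e-04,  3.22801959e-01]), 'contact_force': array([-1.04976815,  0.49329043,  0.07091015]), 'torque': array([ 0.08531759,  0.01395134, -0.00396438]), 'grip_force': 0.0, 'opening': 0.09190951334113863}
```

View pics/top.png

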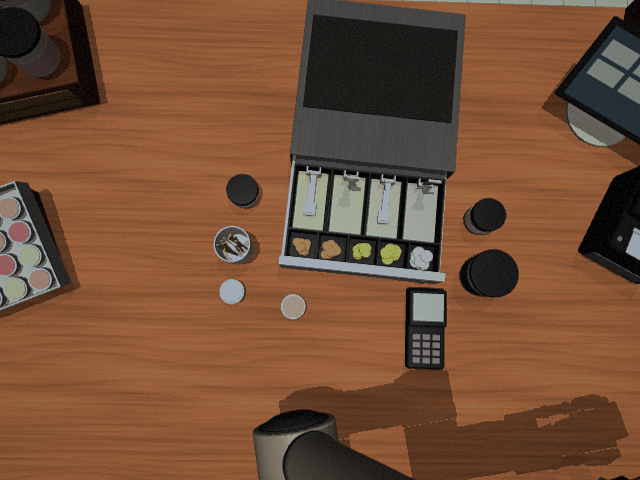

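View pics/scene.png

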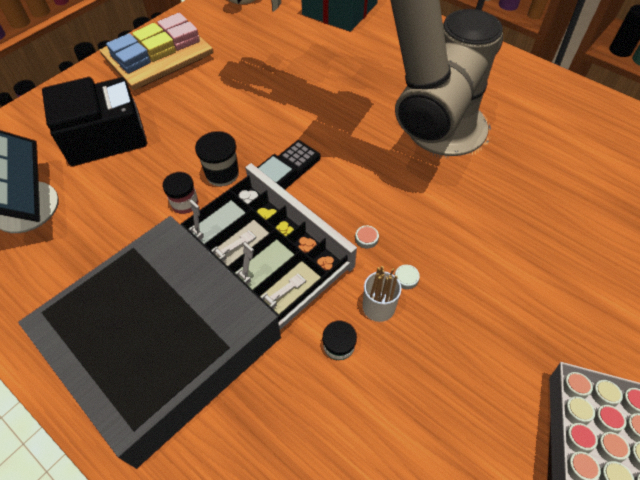

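The top view shows the till with the open drawer ahead, and raised clips at about (350,182) and (427,184). The front edge runs from (281,262) to (443,278), with the card reader at (426,328) and the tin at (293,307). The scene view confirms that clips 2 and 4 are raised.

```bash
python3 - <<'E'
from h import *
P=np.load("top.npy"); S=np.load("scene.npy")
def sub(P,u0,u1,v0,v1,z0,z1):
    Q=P[v0:v1,u0:u1].reshape(-1,3); return Q[(Q[:,2]>z0)&(Q[:,2]<z1)]
q=sub(P,270,455,245,290,.082,.1); print(len(q),q.mean(0))
r=cv2.minAreaRect(q[:,:2].astype(np.float32)); print("front top",r,cv2.boxPoints(r))
q=sub(P,285,475,0,180,.093,.107); r=cv2.minAreaRect(q[:,:2].astype(np.float32)); print("plate",len(q),q[:,2].mean(),r,cv2.boxPoints(r))
for n,a in dict(c2=(335,366,165,235),c4=(405,440,165,240)).items():
    q=sub(P,*a,.075,.2); print(n,len(q))
    for z in np.arange(.075,.19,.015):
        s=q[(q[:,2]>z)&(q[:,2]<=z+.015)]
        if len(s): print(round(z,3),len(s),s.mean(0).round(4),s.min(0).round(3),s.max(0).round(3))
# bystanders
for n,a in dict(reader=(400,450,285,372),tinf=(278,308,292,322),tub=(455,522,245,300),tall=(460,510,195,238),cup=(210,258,222,270)).items():
    q=sub(P,*a,.01,.2); print(n,q.min(0).round(3),q.max(0).round(3))
E
```

```text
1597 [ 0.49884568 -0.07972598  0.08997183]
front top ((0.4991258382797241, -0.0806473046541214), (0.32587945461273193, 0.018491238355636597), 84.88011932373047) [[ 0.47537637 -0.24211186]
 [ 0.49379385 -0.24376202]
 [ 0.5228753   0.08081725]
 [ 0.50445783  0.08246741]]
plate 25567 0.1004071150042348 ((0.8777439594268799, -0.11410821974277496), (0.33040180802345276, 0.343533992767334), 84.8538589477539) [[ 0.6918514  -0.26323634]
 [ 1.0340006  -0.2940501 ]
 [ 1.0636365   0.0350199 ]
 [ 0.7214873   0.06583366]]
c2 48
0.075 3 [ 0.6915 -0.0597  0.0774] [ 0.688 -0.071  0.075] [ 0.697 -0.053  0.082]
0.12 2 [ 0.6707 -0.0453  0.1267] [ 0.669 -0.045  0.125] [ 0.672 -0.045  0.128]
0.135 41 [ 0.6643 -0.0568  0.1468] [ 0.661 -0.068  0.143] [ 0.668 -0.046  0.149]
0.15 2 [ 0.6645 -0.0547  0.1506] [ 0.663 -0.058  0.15 ] [ 0.666 -0.051  0.151]
c4 200
0.075 10 [ 0.6722 -0.2074  0.0823] [ 0.669 -0.213  0.076] [ 0.677 -0.205  0.089]
0.09 130 [ 0.7007 -0.2045  0.0987] [ 0.667 -0.233  0.093] [ 0.707 -0.164  0.104]
0.105 6 [ 0.6652 -0.2096  0.1123] [ 0.664 -0.215  0.107] [ 0.667 -0.206  0.118]
0.12 13 [ 0.6626 -0.2094  0.1274] [ 0.661 -0.222  0.12 ] [ 0.665 -0.199  0.134]
0.135 25 [ 0.6609 -0.2063  0.1469] [ 0.658 -0.218  0.136] [ 0.665 -0.197  0.15 ]
0.15 16 [ 0.6604 -0.2086  0.1515] [ 0.657 -0.217  0.15 ] [ 0.663 -0.198  0.153]
reader [ 0.302 -0.259  0.01 ] [ 0.467 -0.178  0.047]
tinf [0.399 0.029 0.012] [0.449 0.078 0.024]
tub [ 0.449 -0.383  0.01 ] [ 0.54  -0.289  0.105]
tall [ 0.581 -0.372  0.01 ] [ 0.647 -0.305  0.08 ]
cup [0.508 0.139 0.011] [0.578 0.209 0.138]
```

Call:
move_arm(motion=[[0.25,-0.25,0,0,0,0.033],[0.5,-0.5,0,0,0,0.066],[0.75,-0.75,0,0,0,0.099],[1,-1,0,0,0,0.1315],[1,-1,0,0,0,0.1315]], fingers=-1, newtons=5)

```text
time: 0.72
tool_pos: [0.2303, -0.3695, 0.2267]
tool_rot: [-3.141, 0.0, -0.088]
contact_force: [-0.1, 0.8, 0.4]
opening: 0.0468
grip_force: 0.0
```

Call:
move_arm(motion=[[0.3,-0.2,0,0,0,0],[0.65,-0.4,0,0,0,0],[1,-0.5,0,0,0,0]])

```text
time: 1.1
tool_pos: [0.3346, -0.3307, 0.2267]
tool_rot: [3.141, 0.0, -0.089]
contact_force: [-0.4, 0.4, -0.0]
opening: 0.0165
grip_force: 0.0
```

Call:
move_arm(motion=[[0.35,-0.2,0,0,0,0],[0.7,-0.4,0,0,0,0],[1,-0.5,0,0,0,0]])

```text
time: 1.48
tool_pos: [0.4391, -0.2898, 0.2264]
tool_rot: [3.141, 0.0, -0.089]
contact_force: [0.7, -1.4, -0.2]
opening: 0.0005
grip_force: 0.0
```

Call:
move_arm(motion=[[0.35,-0.2,0,0,0,0],[0.7,-0.4,0,0,0,0],[1,-0.5,0,0,0,0]])

```text
time: 1.85
tool_pos: [0.5433, -0.249, 0.2262]
tool_rot: [3.142, 0.0, -0.089]
contact_force: [-0.3, 0.4, -0.1]
opening: 0.0008
grip_force: 0.0
```

Call:
move_arm(motion=[[0.35,-0.2,0,0,0,0],[0.7,-0.4,0,0,0,0],[1,-0.49,0,0,0,0],[1,-0.49,0,0,0,0]])

```text
time: 2.35
tool_pos: [0.6473, -0.2092, 0.225]
tool_rot: [-3.141, 0.001, -0.088]
contact_force: [0.4, 0.1, 0.6]
opening: 0.0003
grip_force: 0.0
```

```bash
python3 - <<'E'
from h import *
c=robot.read_camera("wrist"); cv2.imwrite("pics/w1.png",c["image"][...,::-1])
o=robot.observe(); print(o["tool_pos"],o["tool_rot"],o["time"])
S=np.load("scene.npy"); M=np.array([.7067,-.0987]); ex=np.array([.996,-.0897]); ey=np.array([.0897,.996])
d=S[...,:2]-M; X=d@ex; Y=d@ey; Z=S[...,2]
for n,y in dict(c1=.113,c2=.038,c3=-.038,c4=-.113).items():
    m=(abs(Y-y)<.006)&(X>-.13)&(X<-.006)
    for z in np.arange(.045,.16,.012):
        s=m&(Z>z)&(Z<=z+.012)
        if s.sum(): print(n,round(z,3),s.sum(),np.nanpercentile(X[s],[0,50,100]).round(4))
E
```

```text
[ 0.64620605 -0.20967557  0.22529331] [ 3.14158789e+00  1.60198122e-03 -8.89624473e-02] 2.4
c1 0.045 96 [-0.117  -0.0902 -0.0579]
c1 0.057 133 [-0.0753 -0.0442 -0.0121]
c1 0.069 22 [-0.0242 -0.012  -0.0083]
c2 0.045 3 [-0.1253 -0.1183 -0.104 ]
c2 0.057 8 [-0.026  -0.0208 -0.0185]
c2 0.069 37 [-0.0272 -0.0206 -0.0069]
c2 0.081 26 [-0.0322 -0.0278 -0.023 ]
c2 0.093 20 [-0.0344 -0.0317 -0.0295]
c2 0.105 22 [-0.0387 -0.0352 -0.0321]
c2 0.117 22 [-0.0411 -0.0384 -0.0358]
c2 0.129 23 [-0.0444 -0.0428 -0.0406]
c2 0.141 20 [-0.049  -0.0449 -0.0429]
c3 0.045 88 [-0.1074 -0.0874 -0.0428]
c3 0.057 100 [-0.0769 -0.0437 -0.0086]
c3 0.069 19 [-0.0289 -0.0113 -0.0073]
c4 0.045 9 [-0.1267 -0.0762 -0.0443]
c4 0.057 8 [-0.0256 -0.0196 -0.0105]
c4 0.069 26 [-0.0273 -0.0192 -0.0079]
c4 0.081 15 [-0.0278 -0.0251 -0.0215]
c4 0.093 14 [-0.0301 -0.0269 -0.0262]
c4 0.105 17 [-0.0338 -0.0297 -0.0266]
c4 0.117 13 [-0.0333 -0.0318 -0.0303]
c4 0.129 14 [-0.0351 -0.034  -0.0311]
c4 0.141 18 [-0.0401 -0.0352 -0.0334]
c4 0.153 1 [-0.0359 -0.0359 -0.0359]
```

View pics/w1.png

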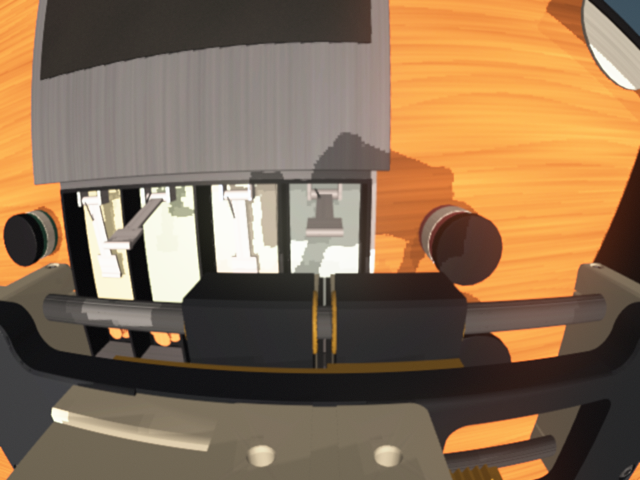

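The wrist view shows the closed fingers at (320,330), with raised clip 4 ahead at (325,215) and the housing edge at row 180. I'll go over clip 4 and come down behind it.

Call:
move_arm(motion=[[0.3,-0.03,0,0,0,0],[0.45,-0.03,0.1,0,0,0],[0.45,-0.03,0.4,0,0,0],[0.45,-0.03,0.7,0,0,0],[0.45,-0.03,0.9,0,0,0],[0.45,-0.03,0.98,0,0,0],[0.45,-0.03,0.98,0,0,0]])

```text
time: 3.28
tool_pos: [0.6906, -0.211, 0.1288]
tool_rot: [3.142, 0.001, -0.091]
contact_force: [0.2, -0.3, 0.4]
opening: 0.0004
grip_force: 0.0
```

Call:
move_arm(motion=[[-0.08,0,0.03,0,0,0],[-0.16,0,0.05,0,0,0],[-0.24,0,0.08,0,0,0],[-0.32,0,0.11,0,0,0],[-0.4,0,0.16,0,0,0],[-0.47,0,0.21,0,0,0],[-0.53,0,0.28,0,0,0],[-0.58,0,0.35,0,0,0],[-0.61,0,0.42,0,0,0],[-0.63,0,0.49,0,0,0],[-0.65,0,0.59,0,0,0],[-0.65,0,0.59,0,0,0]])

```text
time: 4.78
tool_pos: [0.6257, -0.2041, 0.0684]
tool_rot: [-3.141, 0.002, -0.09]
contact_force: [0.8, 0.0, 0.9]
opening: 0.0005
grip_force: 0.0
```

Call:
move_arm(motion=[[-0.06,0,0.03,0,0,0],[-0.12,0,0.07,0,0,0],[-0.12,0,0.1,0,0,0],[-0.12,0,0.12,0,0,0],[-0.12,0,0.135,0,0,0],[-0.12,0,0.135,0,0,0]])

```text
time: 5.52
tool_pos: [0.6145, -0.2034, 0.0561]
tool_rot: [3.142, 0.0, -0.09]
contact_force: [-0.7, 0.6, 0.2]
opening: 0.0005
grip_force: 0.1
```

Call:
move_arm(motion=[[0,0,0.01,0,0,0],[0,0,0.02,0,0,0],[0,0,0.03,0,0,0],[0,0,0.03,0,0,0]])

```text
time: 6.02
tool_pos: [0.615, -0.2035, 0.0548]
tool_rot: [3.141, -0.002, -0.09]
contact_force: [-2.6, 1.1, 9.3]
opening: 0.0006
grip_force: 4.7
```

Call:
move_arm(motion=[[0,0,-0.1,0,0,0],[0,0,-0.4,0,0,0],[0,0,-0.8,0,0,0],[0.1,-0.2,-1,0,0,0],[0.3,-0.6,-1,0,0,0],[0.3,-0.75,-1,0,0,0]])

```text
time: 6.78
tool_pos: [0.652, -0.1294, 0.1535]
tool_rot: [-3.141, -0.001, -0.088]
contact_force: [0.2, 0.8, 0.1]
opening: 0.0006
grip_force: 0.0
```

Call:
move_arm(motion=[[0,0,-0.3,0,0,0],[0.1,-0.25,-0.4,0,0,0],[0.4,-0.6,-0.4,0,0,0],[0.5,-0.76,-0.4,0,0,0],[0.5,-0.76,-0.4,0,0,0]])

```text
time: 7.4
tool_pos: [0.7076, -0.0593, 0.1924]
tool_rot: [3.141, 0.001, -0.089]
contact_force: [-0.3, -0.4, -0.1]
opening: 0.0006
grip_force: 0.0
```

```bash
python3 - <<'E'
from h import *
o=robot.observe(); p=o["tool_pos"]; d=p[:2]-np.array([.7067,-.0987]); print(p,"X",d@[.996,-.0897],"Y",d@[.0897,.996])
E
```

```text
[ 0.70757015 -0.05933448  0.19237824] X -0.002664422283461455 Y 0.039286109404038184
```

Call:
move_arm(motion=[[-0.03,0.01,0.2,0,0,0],[-0.03,0.01,0.45,0,0,0],[-0.03,0.01,0.63,0,0,0],[-0.03,0.01,0.63,0,0,0]])

```text
time: 7.9
tool_pos: [0.7033, -0.0616, 0.1285]
tool_rot: [-3.142, 0.004, -0.091]
contact_force: [-0.1, 0.7, -0.6]
opening: 0.0003
grip_force: 0.0
```

Call:
move_arm(motion=[[-0.08,0,0.03,0,0,0],[-0.16,0,0.05,0,0,0],[-0.24,0,0.08,0,0,0],[-0.32,0,0.11,0,0,0],[-0.4,0,0.16,0,0,0],[-0.47,0,0.21,0,0,0],[-0.53,0,0.28,0,0,0],[-0.58,0,0.35,0,0,0],[-0.61,0,0.42,0,0,0],[-0.63,0,0.49,0,0,0],[-0.65,0,0.59,0,0,0],[-0.65,0,0.59,0,0,0]])

```text
time: 9.4
tool_pos: [0.6392, -0.0549, 0.0699]
tool_rot: [-3.141, 0.002, -0.09]
contact_force: [0.3, -0.6, 0.3]
opening: 0.0004
grip_force: 0.0
```

Call:
move_arm(motion=[[-0.06,0,0.03,0,0,0],[-0.12,0,0.07,0,0,0],[-0.12,0,0.1,0,0,0],[-0.12,0,0.12,0,0,0],[-0.12,0,0.135,0,0,0],[-0.12,0,0.145,0,0,0],[-0.12,0,0.145,0,0,0]])

```text
time: 10.28
tool_pos: [0.628, -0.054, 0.0566]
tool_rot: [3.141, -0.0, -0.09]
contact_force: [-0.9, 0.3, 0.3]
opening: 0.0005
grip_force: 0.1
```

Call:
move_arm(motion=[[0,0,0.01,0,0,0],[0,0,0.02,0,0,0],[0,0,0.027,0,0,0],[0,0,0.027,0,0,0]])

```text
time: 10.78
tool_pos: [0.6283, -0.054, 0.055]
tool_rot: [3.141, -0.001, -0.09]
contact_force: [-1.5, -0.1, 6.7]
opening: 0.0004
grip_force: 3.4
```

Call:
move_arm(motion=[[0,0,-0.1,0,0,0],[0,0,-0.4,0,0,0],[0,0,-0.8,0,0,0],[-0.2,0,-1,0,0,0],[-0.6,0,-1,0,0,0],[-1,0.1,-1,0,0,0],[-1,0.2,-1,0,0,0]])

```text
time: 11.65
tool_pos: [0.5242, -0.0645, 0.1545]
tool_rot: [-3.141, 0.002, -0.09]
contact_force: [0.8, -0.0, 0.4]
opening: 0.0007
grip_force: 0.0
```

```bash
python3 - <<'E'
from h import *
o=robot.observe(); p=o["tool_pos"]; d=p[:2]-np.array([.7067,-.0987]); print(p,"X",d@[.996,-.0897],"Y",d@[.0897,.996])
c=robot.read_camera("scene"); cv2.imwrite("pics/s2.png",cv2.resize(c["image"][140:340,160:400,::-1],None,fx=3,fy=3)); S=cloud(c)
M=np.array([.7067,-.0987]);d=S[...,:2]-M; X=d@[.996,-.0897]; Y=d@[.0897,.996]; Z=S[...,2]
for n,y in dict(c1=.113,c2=.038,c3=-.038,c4=-.113).items():
    for a in(-.095,-.07,-.045):
        s=(abs(Y-y)<.006)&(abs(X-a)<.01); print(n,a,s.sum(),np.nanpercentile(Z[s],[10,50,90]).round(4) if s.sum() else '')
s=(Z>.08)&(Z<.1)&(X<-.15)&(X>-.25)&(abs(Y)<.16);print("front top X",np.nanpercentile(X[s],[2,50,98]))
E
```

```text
[ 0.524185   -0.06452801  0.15449783] X -0.18485017133953363 Y 0.017663707027333136
c1 -0.095 51 [0.0493 0.0514 0.0539]
c1 -0.07 76 [0.0407 0.0553 0.0586]
c1 -0.045 87 [0.0405 0.0596 0.0642]
c2 -0.095 44 [0.0487 0.0518 0.0541]
c2 -0.07 75 [0.0406 0.0552 0.0585]
c2 -0.045 88 [0.0407 0.058  0.0635]
c3 -0.095 51 [0.0404 0.0513 0.0547]
c3 -0.07 81 [0.0406 0.0548 0.0589]
c3 -0.045 93 [0.0412 0.0466 0.0635]
c4 -0.095 52 [0.0398 0.0512 0.0539]
c4 -0.07 76 [0.0405 0.0442 0.0581]
c4 -0.045 82 [0.0402 0.0447 0.0641]
front top X [-0.21792983 -0.20616339 -0.19953349]
```

View pics/s2.png

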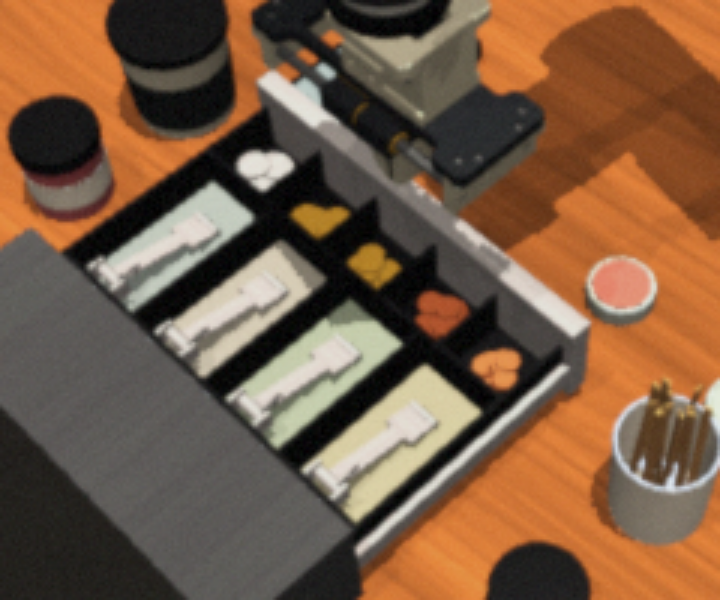

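The scene crop shows all four clips lying flat at the same heights: paddles at (200,232), (268,293), (345,353) and (415,420). Next I'll go in front of the drawer.

Call:
move_arm(motion=[[-0.3,0.1,0,0,0,0],[-0.6,0.18,0,0,0,0],[-0.6,0.18,0,0,0,0],[-0.6,0.18,0.3,0,0,0],[-0.6,0.18,0.7,0,0,0],[-0.6,0.18,1,0,0,0],[-0.6,0.18,1,0,0,0]])

```text
time: 12.58
tool_pos: [0.4653, -0.0772, 0.0524]
tool_rot: [-3.141, 0.003, -0.09]
contact_force: [0.1, 0.1, 0.1]
opening: 0.0006
grip_force: 0.0
```

Call:
move_arm(motion=[[0.06,0,0,0,0,0],[0.12,0,0,0,0,0],[0.18,0,0,0,0,0],[0.24,0,0,0,0,0],[0.3,0,0,0,0,0],[0.38,0,0,0,0,0],[0.48,0,0,0,0,0],[0.58,0,0,0,0,0],[0.68,0,0,0,0,0],[0.78,0,0,0,0,0],[0.88,0,0,0,0,0],[0.96,0,0,0,0,0]])

```text
time: 14.08
tool_pos: [0.5614, -0.0861, 0.0539]
tool_rot: [3.142, -0.0, -0.09]
contact_force: [-3.3, 1.7, 2.7]
opening: 0.0004
grip_force: 1.7
```

Call:
move_arm(motion=[[0.1,0,0,0,0,0],[0.2,0,0,0,0,0],[0.3,0,0,0,0,0],[0.4,0,0,0,0,0],[0.5,0,0,0,0,0],[0.6,0,0,0,0,0],[0.7,0,0,0,0,0],[0.8,0,0,0,0,0],[0.88,0,0,0,0,0],[0.94,0,0,0,0,0],[0.98,0,0,0,0,0],[1.0,0,0,0,0,0]])

```text
time: 15.58
tool_pos: [0.6605, -0.0953, 0.054]
tool_rot: [3.141, -0.0, -0.09]
contact_force: [-3.4, 1.9, 0.3]
opening: 0.0003
grip_force: 1.6
```

Call:
move_arm(motion=[[0.02,0,0,0,0,0],[0.04,0,0,0,0,0],[0.06,0,0,0,0,0],[0.08,0,0,0,0,0],[0.1,0,0,0,0,0],[0.12,0,0,0,0,0],[0.13,0,0,0,0,0],[0.14,0,0,0,0,0],[0.14,0,0,0,0,0]])

```text
time: 16.7
tool_pos: [0.6745, -0.0965, 0.054]
tool_rot: [3.141, -0.0, -0.09]
contact_force: [-2.6, -1.0, -1.0]
opening: 0.0
grip_force: 1.0
```

Small steps now until the force rises at the buffer.

Call:
move_arm(motion=[[0.01,0,0,0,0,0],[0.02,0,0,0,0,0],[0.03,0,0,0,0,0],[0.03,0,0,0,0,0]])

```text
time: 17.2
tool_pos: [0.6775, -0.0968, 0.054]
tool_rot: [3.141, -0.0, -0.09]
contact_force: [-2.3, -1.6, 0.1]
opening: 0.0003
grip_force: 1.1
```

Call:
move_arm(motion=[[0.01,0,0,0,0,0],[0.02,0,0,0,0,0],[0.02,0,0,0,0,0]])

```text
time: 17.58
tool_pos: [0.6779, -0.0968, 0.0541]
tool_rot: [3.142, 0.003, -0.09]
contact_force: [-8.7, -1.1, 2.4]
opening: 0.0004
grip_force: 4.4
```

Call:
move_arm(motion=[[0.01,0,0,0,0,0],[0.01,0,0,0,0,0],[0.01,0,0,0,0,0],[0.01,0,0,0,0,0]])

```text
time: 18.08
tool_pos: [0.6778, -0.0967, 0.054]
tool_rot: [-3.142, 0.006, -0.09]
contact_force: [-12.5, 0.1, 5.8]
opening: 0.0005
grip_force: 6.5
```

Call:
move_arm(motion=[[-0.05,0,0,0,0,0],[-0.2,0,0,0,0,0],[-0.5,0,0,0,0,0],[-0.8,0,0,0,0,0],[-0.8,0,-0.3,0,0,0],[-0.8,0,-0.8,0,0,0],[-0.9,0,-1,0,0,0],[-0.9,0,-1,0,0,0]])

```text
time: 19.08
tool_pos: [0.5911, -0.0887, 0.1555]
tool_rot: [3.141, -0.004, -0.09]
contact_force: [-1.3, 0.0, -0.1]
opening: 0.0006
grip_force: 0.0
```

```bash
python3 - <<'E'
from h import *
c=robot.read_camera("top"); cv2.imwrite("pics/t3.png",c["image"][...,::-1]); S=cloud(c)
M=np.array([.7067,-.0987]);d=S[...,:2]-M; X=d@[.996,-.0897]; Y=d@[.0897,.996]; Z=S[...,2]
s=(Z>.08)&(Z<.095)&(X<.01)&(X>-.1)&(abs(Y)<.16);print(s.sum(),np.nanpercentile(X[s],[2,50,98]))
E
```

```text
520 [-0.01707596 -0.00946489  0.00090604]
```

View pics/t3.png

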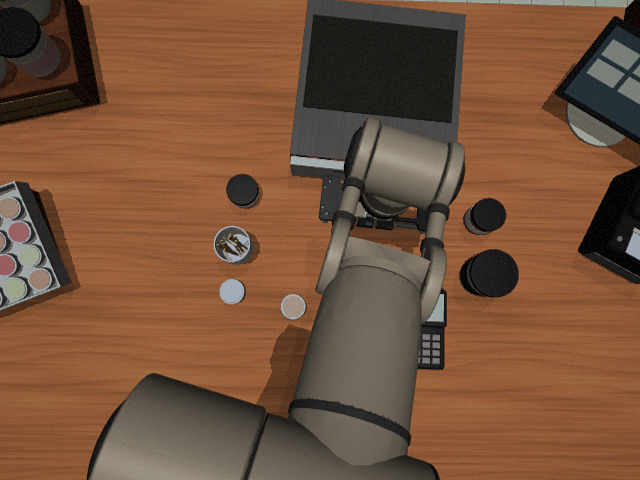

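The top view shows the drawer front flush with the housing at (315,163), and every bystander where it stood. The arm is clear.

```bash
python3 -c "
from cell import robot
print(robot.hand_in())"
```

```text
the job is handed in; nothing more can be done
None
```

I folded down clips 2 and 4, pushed the drawer gently shut against its buffer and handed the job in at about 19 s; the last picture shows the bystanders where they stood, though the hand-in returned no verdict.

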